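Reset the pop-up pins on tested pipe ends

TASK

The pressure test of the three round plugged pipe ends is over: with a fingertip, gently press the popped-up indicator pin of each fully home, first on the widest pipe, then on the middle one, then on the narrowest. The square duct is still under test, so leave its pin up. Do not pick up, shove or tip any of the pieces or the other things on the bench.

Things in the scene. Friction and masses are not known exactly. Their poses are not given: they have to be found in the camera images.
- pipe_large: the widest round test piece: upright grey plastic pipe, 110 mm in diameter, closed by a black plug (116 mm across) whose flat top is 170 mm above the bench. It stands loose on the bench, 0.28 to 0.98 kg. Origin: centre of its underside, z up along the pipe.
- pipe_medium: the middle round test piece: grey pipe 75 mm in diameter, black plug (81 mm across), plug top 140 mm above the bench. It stands loose on the bench, 0.28 to 0.98 kg. Origin: centre of its underside, z up along the pipe.
- pipe_small: the narrowest round test piece: grey pipe 50 mm in diameter, black plug (56 mm across), plug top 110 mm above the bench. It stands loose on the bench, 0.28 to 0.98 kg. Origin: centre of its underside, z up along the pipe.
- duct_square: the square test piece: grey duct 80 mm square, black square plug (86 mm), plug top 125 mm above the bench; still under test. It stands loose on the bench, 0.28 to 0.98 kg. Origin: centre of its underside, z up along the pipe.
- pin_large (a joint): how far the indicator pin of pipe_large is pushed in, m: 0 fully popped up, 0.014 fully home (head resting on the collar). It starts between 0 and 0.003, slides straight down with about 3 N of friction, has no spring and stays where it is left, and stops at 0.014 on a soft black rubber collar (34 mm across, standing 4 mm above the plug), which itself gives about 1 mm for each 4 N, up to 4 mm, and springs back.
- pin_large_top (a point): centre of the flat top of that pin's head (plain aluminium disc 28 mm in diameter, 6 mm thick) in the middle of the plug; moves with the pin. Its top is 180 mm above the bench when fully home and up to 194 mm when popped up.
- pin_medium (a joint): how far the indicator pin of pipe_medium is pushed in, m: 0 fully popped up, 0.014 fully home (head resting on the collar). It starts between 0 and 0.003, slides straight down with about 3 N of friction, has no spring and stays where it is left, and stops at 0.014 on a soft black rubber collar (34 mm across, standing 4 mm above the plug), which itself gives about 1 mm for each 4 N, up to 4 mm, and springs back.
- pin_medium_top (a point): centre of the flat top of that pin's head (plain aluminium disc 28 mm in diameter, 6 mm thick) in the middle of the plug; moves with the pin. Its top is 150 mm above the bench when fully home and up to 164 mm when popped up.
- pin_small (a joint): how far the indicator pin of pipe_small is pushed in, m: 0 fully popped up, 0.014 fully home (head resting on the collar). It starts between 0 and 0.003, slides straight down with about 3 N of friction, has no spring and stays where it is left, and stops at 0.014 on a soft black rubber collar (34 mm across, standing 4 mm above the plug), which itself gives about 1 mm for each 4 N, up to 4 mm, and springs back.
- pin_small_top (a point): centre of the flat top of that pin's head (plain aluminium disc 28 mm in diameter, 6 mm thick) in the middle of the plug; moves with the pin. Its top is 120 mm above the bench when fully home and up to 134 mm when popped up.
- pin_square (a joint): how far the indicator pin of duct_square is pushed in, m: 0 fully popped up, 0.014 fully home (head resting on the collar). It starts between 0 and 0.003, slides straight down with about 3 N of friction, has no spring and stays where it is left, and stops at 0.014 on a soft black rubber collar (34 mm across, standing 4 mm above the plug), which itself gives about 1 mm for each 4 N, up to 4 mm, and springs back.
- pin_square_top (a point): centre of the flat top of that pin's head (plain aluminium disc 28 mm in diameter, 6 mm thick) in the middle of the plug; moves with the pin. Its top is 135 mm above the bench when fully home and up to 149 mm when popped up.
- coupling: bystander: open grey pipe sleeve, 64 mm across, 60 mm tall, standing on end. Origin: centre of its underside.
- tape_measure: bystander: black tape measure 70 x 35 mm, 62 mm tall. Origin: centre of its underside.
- offcut: bystander: open-ended piece of grey pipe 44 mm across, 90 mm tall, standing, no plug. Origin: centre of its underside.
- elbow: bystander: grey pipe elbow, 77 mm tall, about 85 mm long, standing. Origin: centre of its underside.
- driver: bystander: screwdriver lying flat. Origin: centre of its underside.
- pipe_clip: bystander: grey pipe clip 50 x 30 mm, 36 mm tall. Origin: centre of its underside.

How it is judged:
On the way, in this order (a step that is already met when the one before it is completed fails the run):
1. the pin of the widest pipe is pressed home (value of joint pin_large above 0.011 m), for 0.1 s.
2. the pin of the middle pipe is pressed home (value of joint pin_medium above 0.011 m), for 0.1 s.
3. the pin of the narrowest pipe is pressed home (value of joint pin_small above 0.011 m), for 0.1 s.
At the end, for the whole second after the job is handed in: All three round pieces' pins are home (within 3 mm of fully in), the square duct's pin is still up (pushed in less than 6 mm), all four pieces stand upright (within 0.1 rad), at rest and within 30 mm of where they stood, and the bystanders lie within 40 mm of where they lay (value of joint each of pin_large, pin_medium, pin_small above 0.011 m and value of joint pin_square below 0.006 m and angle between each of pipe_large, pipe_medium, pipe_small, duct_square's own z axis and vertical below 0.1 rad and distance of each of pipe_large, pipe_medium, pipe_small, duct_square from where it was at the start of the episode below 0.03 m and linear speed of each of pipe_large, pipe_medium, pipe_small, duct_square below 0.02 m/s and distance of each of coupling, tape_measure, offcut, elbow, driver, pipe_clip from where it was at the start of the episode below 0.04 m); the robot touches nothing.
It fails at once if a pin pushed in (over 6 mm) before the pin of the next wider pipe is home ((value of joint pin_medium above 0.006 m and value of joint pin_large below 0.011 m) or (value of joint pin_small above 0.006 m and value of joint pin_medium below 0.011 m)).
It fails at once if the square duct's pin pushed in (over 6 mm) (value of joint pin_square above 0.006 m).
It fails at once if a test piece pressed harder than 35 N (contact force between any of the fingers, the arm and pipe_large above 35 N or contact force between any of the fingers, the arm and pipe_medium above 35 N or contact force between any of the fingers, the arm and pipe_small above 35 N or contact force between any of the fingers, the arm and duct_square above 35 N).
It fails at once if a test piece lifted more than 10 mm, shoved more than 30 mm or tipped more than 0.3 rad (height (world z) of any of pipe_large, pipe_medium, pipe_small, duct_square above 0.01 m or distance of any of pipe_large, pipe_medium, pipe_small, duct_square from where it was at the start of the episode above 0.03 m or angle between any of pipe_large, pipe_medium, pipe_small, duct_square's own z axis and vertical above 0.3 rad).
It fails at once if a bystander lifted or shoved more than 40 mm (distance of any of coupling, tape_measure, offcut, elbow, driver, pipe_clip from where it was at the start of the episode above 0.04 m).
It also fails if it takes over 53 s, if anything falls off the work surface, if the arm or the gripper's body presses on something with over 40 N, if the wrist force passes 120 N, or if a joint passes its speed limit or range.

ROBOT

A 6-joint arm with a two-finger parallel gripper is mounted at the origin on the work surface. World frame = base frame: x ahead of the robot, y to its left, z up, the work surface at z = 0. Lengths are in m, angles in rad, forces in N, time in s.
With the tool pointing down it reaches from about 0.3 to 0.95 m from the base axis. Payload 3.1 kg.
Tool frame: the origin (TCP) lies on the centre line of the jaws, within the pads' length; the fingertips stand 17 mm ahead of it and the grasp point (between the pads) lies 2 mm behind it (arm.tip_extent is the z of the fingertips in the tool frame, in m); z points along the fingers, x is the direction in which the jaws open and shut, and the axes are right-handed (so a half turn about z gives the same grasp; the last joint's range is limited). The gripper opens to 85 mm and grips with 20 to 120 N. Pads are 22 mm wide; open, the fingers measure 114 mm over their backs; the gripper's body (76 mm by 85 mm) begins 54 mm behind the grasp point. The pads swing forward as they close: fully open they stand 13 mm farther back than shut.
Start: joints at [1.101, 0.308, 1.634, -0, 1.2, -0.07], TCP at [0.243, 0.576, 0.248] pointing down, gripper open.
Joint ranges: [-3.06, 3.06], [-0.79, 1.96], [0.05, 2.63], [-1.19, 4.34], [0.05, 2.64], [-2.94, 2.94]. Speed limits (rad/s): [2.79, 2.79, 3.14, 3.14, 3.14, 3.14].

INTERFACE

Orientations are given as [roll, pitch, yaw] about the fixed x, y, z axes, in that order (R = Rz(yaw) Ry(pitch) Rx(roll)).
In Python, from rig import telemetry, optics, arm gives the robot as it stands.
- The arm moves only by the tool move_arm, never from a script. Its argument "series" is a list of rows, each an object with "delta_pos": the shift along the tool's x, y, z in m, a list of three; "twist": the turn, a rotation vector about the tool's x, y, z in rad, a list of three; "hand": the closure, from 0 (fully open) to 1 (shut). In form: [{"delta_pos": [x, y, z], "twist": [wx, wy, wz], "hand": hand}, ...]. A call has 1 to 5 rows; each row is the pose to reach, as a shift and turn from the pose commanded when the call began, along the tool's axes at that moment; what a row does not reach only later rows make up. A row lasts 1/12 s, in which the tool goes at most 41.7 mm and 7.16 degrees, less where a joint would pass 70% of its speed; a pose out of reach is approached as far as the arm can. A call with a gripper value outside its range is refused whole. The fingers move at their own pace and stop on an object; the grip force is fixed at half the most. Time passes only in rows, so rows that repeat a pose let the fingers close. It gives the time, the measured TCP pose, the force and the opening at its end, in the units of the state.
- telemetry.get_state(): the state, without advancing time (a new reading comes with each control period).
- optics.get_image(name): name is "scene" or "side" or "wrist"; returns (picture, depth): 420x560x3 uint8, red, green, blue; 420x560 float32, m along the optical axis (not along the pixel's ray), 0 where there is no reading.
- optics.camera_model(name): a dict with "fx", "fy", "cx", "cy" (pixels), "k1" (the pictures are not rectified: a ray, as slopes to the right and down, at radius r is drawn at 1 + k1 r^2 times it, then the intrinsics apply), "camera_from_world" (4x4, takes a point from world to camera coordinates); the wrist camera has in their place "tool_from_camera" (4x4, takes a point from camera to tool coordinates, whose origin is the TCP and whose axes are the tool frame's). Camera axes: x right, y down, z forward; pixel columns grow to the right and rows downward; lengths in m; the calibration is good to about 2 mm. A picture is of the moment at which its call begins: read the wrist's pose just before it. camera_model takes no time and is no camera call.
- arm.hand_in(): hands the job in, once; it reports no verdict.
Trained networks look in the newest picture that a camera, given by its name, has taken for a name from the list of things; names that differ only in an ending like _2 or _b are one class to them, and where a whole thing is asked for, a point or a joint stands for the part that bears it (a point fixed in the world has none). Each returns a list of dicts, best first, with "score" (0 to 1); they miss things now and then, are a little off and sometimes report something else, mostly with a low value. They report only what shows in the picture. A call takes as long as a camera call.
- optics.search_frame(camera, query): "centre" ([column, row] in pixels, amid what is visible of it).
- optics.place_of(camera, query): "centre" ([column, row] in pixels: a listed point, or the origin of a listed thing).
The state is a dict: "time": time; "q": joint angles; "qd": joint speeds; "effort": joint torques, N m; "position": TCP position; "orientation": TCP orientation; "force": force on the tool from outside, world axes, zero at the start; "wrist_torque": the same for the moment, N m; "opening": finger opening in m.
Only numpy, scipy, OpenCV 4.12 (cv2) and the standard library are available. Lean on these libraries where they do the work, as an engineer would, in place of code of your own. Each camera call takes 0.05 s, during which the arm holds its last target.

## Working session

There is one attempt and no reset: what is moved stays moved. The work goes in short steps, Python scripts to look and compute and a tool call to move; the robot and the scene stay as the last step left them, time stands still between calls to the robot, and variables do not carry over. Pictures are saved under pics/ and viewed, and the job is handed in when it is done.

Besides the shell and the picture viewer there is one more tool, called after ">>>" as name([rows], argument=value, ...), one row to a line, values as JSON. move_arm: Moves the arm, as the interface text tells. Its arguments: {"type":"object","properties":{"series":{"type":"array"}},"required":["series"]}

```bash
mkdir -p pics; ls; cat > h.py <<'E'
import numpy as np, cv2
from rig import telemetry, optics, arm
from scipy.spatial.transform import Rotation as R
def save(n,f):
    im,d=optics.get_image(n); cv2.imwrite('pics/'+f,im[:,:,::-1]); return im,d
def ray(m,u,v):
    x=(u-m['cx'])/m['fx'];y=(v-m['cy'])/m['fy'];r=np.hypot(x,y);s=r
    for _ in range(20): s=r/(1+m['k1']*s*s)
    k=s/r if r>0 else 1
    return np.array([x*k,y*k,1])
def world(n,u,v,depth=None,z=None):
    m=optics.camera_model(n)
    if n=='wrist':
        s=telemetry.get_state(); T=np.eye(4);T[:3,:3]=R.from_euler('xyz',s['orientation']).as_matrix();T[:3,3]=s['position']; W=T@np.array(m['tool_from_camera'])
    else: W=np.linalg.inv(np.array(m['camera_from_world']))
    d=W[:3,:3]@ray(m,u,v);o=W[:3,3]
    t=depth if depth is not None else (z-o[2])/d[2]
    return o+t*d
E
python3 - <<'E'
from h import *
s=telemetry.get_state();print(s, arm.tip_extent)
for c in ['scene','side']:
    im,d=save(c,c+'0.png')
    for q,z in [('pin_large_top',.1925),('pin_medium_top',.1625),('pin_small_top',.1325),('pin_square_top',.1475)]:
        for r in optics.place_of(c,q)[:2]:
            u,v=r['centre'];dd=d[int(round(v)),int(round(u))]
            print(c,q,np.round(r['score'],2),np.round(r['centre'],1),world(c,u,v,z=z).round(4),world(c,u,v,depth=dd).round(4))
E
```

```text
pics
{'time': 0.0, 'q': array([ 1.10131562e+00,  3.09027854e-01,  1.63516087e+00, -9.64961709e-06,
        1.19968109e+00, -6.96967761e-02]), 'qd': array([-0.00045952,  0.00145447, -0.00094122, -0.00125015,  0.00108905,
        0.00089725]), 'effort': array([ 1.48135754e-03, -4.15245867e+01, -2.76670700e+01,  1.39067492e-04,
        9.98041680e-03,  1.07403673e-05]), 'position': array([0.24294112, 0.57502131, 0.24704502]), 'orientation': array([-3.14144303e+00,  2.27225911e-03,  1.17101608e+00]), 'force': array([-0.52290026,  0.15533988, -0.56460704]), 'wrist_torque': array([-0.00661919,  0.02019622, -0.02062736]), 'opening': 0.08524427151185537} 0.017
scene pin_large_top 0.47 [365.4 192.3] [0.4666 0.2169 0.1925] [0.429  0.2072 0.1703]
scene pin_medium_top 0.53 [297.9 223.6] [0.6254 0.1138 0.1625] [0.6281 0.1151 0.1645]
scene pin_small_top 0.49 [199.7 165.9] [ 0.4569 -0.2915  0.1325] [ 0.4601 -0.2889  0.1346]
scene pin_square_top 0.38 [205.2 199.3] [ 0.6221 -0.1479  0.1475] [ 0.6214 -0.1485  0.1469]
side pin_large_top 0.54 [301.1 264.1] [0.4859 0.217  0.1925] [0.4858 0.2179 0.194 ]
side pin_large_top 0.37 [244.2 217.4] [0.6213 0.1309 0.1925] [0.631  0.1063 0.1603]
side pin_medium_top 0.62 [243.3 218. ] [0.6318 0.11   0.1625] [0.6323 0.109  0.1611]
side pin_medium_top 0.27 [275.  187.9] [0.5848 0.0084 0.1625] [ 0.6127 -0.1022  0.0421]
side pin_small_top 0.62 [345.6 125.1] [ 0.4506 -0.3009  0.1325] [ 0.4507 -0.3045  0.1298]
side pin_square_top 0.47 [280.2 412.7] [0.4716 0.4645 0.1475] [0.4758 0.4485 0.0679]
side pin_square_top 0.4 [277.4 146.4] [ 0.6159 -0.1528  0.1475] [ 0.6169 -0.1569  0.1439]
```

View pics/scene0.png

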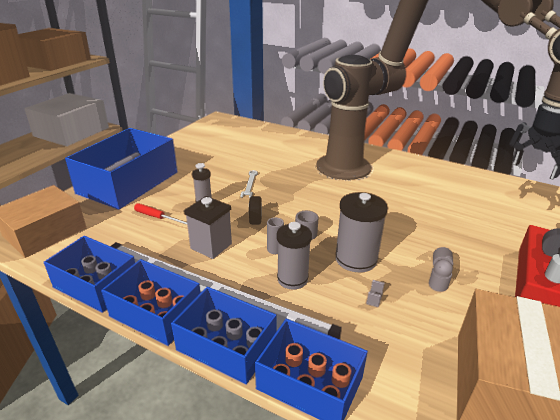

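View pics/side0.png

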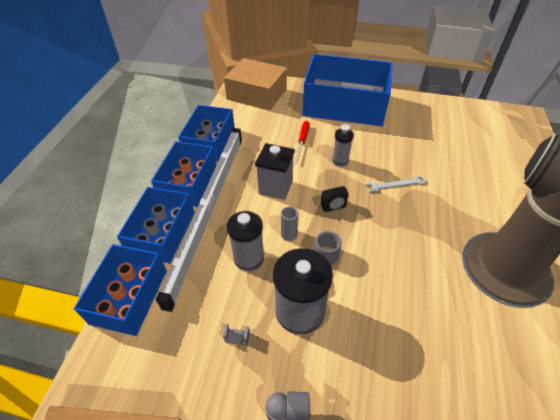

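Scene: the large pin head is near (365,197), medium (293,227), small (200,168) and square (206,202). Side: large (303,267), medium (243,218), small (345,129) and square (275,150). Next I'll refine these with the bright head pixels and depth.

```bash
python3 - <<'E'
from h import *
for c,P in [('scene',[(365,197),(293,227),(200,168),(206,202)]),('side',[(303,267),(243,218),(345,129),(275,150)])]:
    im,d=optics.get_image(c); g=im.min(axis=2)
    for n,(u0,v0) in zip('LMSQ',P):
        pts=[]
        for v in range(v0-12,v0+13):
            for u in range(u0-12,u0+13):
                if g[v,u]>135 and d[v,u]>0: pts.append([*world(c,u,v,depth=d[v,u]),u,v])
        pts=np.array(pts)
        zt=dict(L=.193,M=.163,S=.133,Q=.148)[n]
        k=pts[np.abs(pts[:,2]-zt)<.004]
        print(c,n,len(pts),len(k),k.mean(0).round(4) if len(k) else pts[:5], ((k.max(0)+k.min(0))/2).round(4) if len(k) else '', np.median(k[:,2]).round(4) if len(k) else '')
m=optics.camera_model('wrist');print(np.array(m['tool_from_camera']).round(3),m['fx'])
save('wrist','wrist0.png')
E
```

```text
scene L 193 64 [4.866000e-01 2.213000e-01 1.937000e-01 3.645469e+02 1.960625e+02] [4.833e-01 2.213e-01 1.931e-01 3.645e+02 1.960e+02] 0.194
scene M 124 76 [6.367000e-01 1.096000e-01 1.632000e-01 2.940000e+02 2.253421e+02] [6.350e-01 1.090e-01 1.625e-01 2.940e+02 2.255e+02] 0.1633
scene S 83 39 [ 4.553000e-01 -2.925000e-01  1.344000e-01  1.996923e+02  1.650513e+02] [ 4.538e-01 -2.920e-01  1.333e-01  1.995e+02  1.655e+02] 0.1348
scene Q 78 58 [ 6.252000e-01 -1.427000e-01  1.486000e-01  2.060862e+02  2.000172e+02] [ 6.241e-01 -1.422e-01  1.486e-01  2.060e+02  2.000e+02] 0.1486
side L 150 139 [4.817000e-01 2.214000e-01 1.930000e-01 3.028921e+02 2.663741e+02] [4.816e-01 2.205e-01 1.931e-01 3.030e+02 2.665e+02] 0.1932
side M 134 92 [6.320000e-01 1.090000e-01 1.613000e-01 2.434022e+02 2.179891e+02] [6.319e-01 1.093e-01 1.616e-01 2.435e+02 2.180e+02] 0.1612
side S 75 46 [ 4.514000e-01 -2.929000e-01  1.319000e-01  3.450217e+02  1.269348e+02] [ 4.514e-01 -2.932e-01  1.316e-01  3.450e+02  1.270e+02] 0.132
side Q 106 58 [ 6.210000e-01 -1.423000e-01  1.465000e-01  2.746207e+02  1.490172e+02] [ 6.216e-01 -1.437e-01  1.477e-01  2.745e+02  1.490e+02] 0.1463
[[ 1.    -0.     0.    -0.001]
 [-0.     0.951  0.308 -0.079]
 [-0.    -0.308  0.951 -0.125]
 [ 0.     0.     0.     1.   ]] 306.08272159805625
```

View pics/wrist0.png

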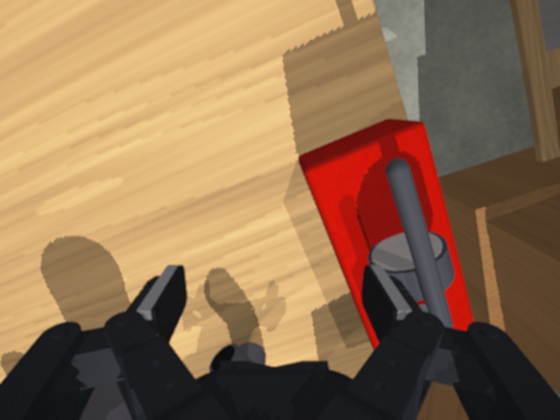

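```bash
cat >> h.py <<'E'
def go(x,y,z):
    s=telemetry.get_state();M=R.from_euler('xyz',s['orientation'])
    d=M.inv().apply(np.array([x,y,z])-s['position'])
    D=R.from_matrix(np.diag([1,-1,-1.])); yaw=s['orientation'][2]
    want=R.from_euler('xyz',[np.pi,0,yaw])
    print('t',s['time'],'pos',s['position'].round(4),'F',s['force'].round(2),'open',round(s['opening'],3),'delta',d.round(4),'twist',(M.inv()*want).as_rotvec().round(4))
E
python3 -c "
from h import *
go(.482,.221,.265)"
```

```text
t 0.65 pos [0.2433 0.5757 0.2483] F [-0.59  0.32 -0.39] open 0.085 delta [-0.2339  0.358  -0.0167] twist [-0.     -0.0001  0.    ]
```

>>> move_arm([
  {"delta_pos": [-0.02, 0.03, -0.017], "twist": [0, 0, 0], "hand": 1},
  {"delta_pos": [-0.04, 0.06, -0.017], "twist": [0, 0, 0], "hand": 1},
  {"delta_pos": [-0.06, 0.09, -0.017], "twist": [0, 0, 0], "hand": 1},
  {"delta_pos": [-0.08, 0.12, -0.017], "twist": [0, 0, 0], "hand": 1},
  {"delta_pos": [-0.1, 0.15, -0.017], "twist": [0, 0, 0], "hand": 1},
])

```text
time: 1.07
position: [0.3431, 0.424, 0.2656]
orientation: [3.141, -0.001, 1.172]
force: [0.5, 0.6, 0.4]
opening: 0.0254
```

>>> move_arm([
  {"delta_pos": [-0.02, 0.03, 0], "twist": [0, 0, 0], "hand": 1},
  {"delta_pos": [-0.04, 0.06, 0], "twist": [0, 0, 0], "hand": 1},
  {"delta_pos": [-0.06, 0.09, 0], "twist": [0, 0, 0], "hand": 1},
  {"delta_pos": [-0.08, 0.12, 0], "twist": [0, 0, 0], "hand": 1},
  {"delta_pos": [-0.08, 0.12, 0], "twist": [0, 0, 0], "hand": 1},
])

```text
time: 1.48
position: [0.4251, 0.3001, 0.2656]
orientation: [3.138, 0.002, 1.166]
force: [-0.0, -0.2, 0.5]
opening: 0.0004
```

```bash
python3 - <<'E'
from h import *
im,d=save('wrist','w1.png')
go(.482,.221,.265)
for r in optics.place_of('wrist','pin_large_top')[:2]:
    print(r,world('wrist',*r['centre'],z=.1935))
E
```

```text
t 1.5333 pos [0.4236 0.3024 0.2656] F [ 0.32  0.16 -0.15] open -0.0 delta [-0.0518  0.0857  0.0006] twist [ 0.0008 -0.0002 -0.    ]
{'centre': [329.1, 282.5], 'score': 0.59} [0.4776181  0.32412526 0.1935    ]
```

View pics/w1.png

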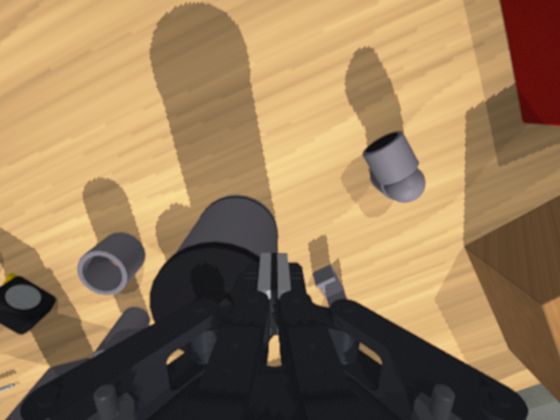

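The closed fingers hide the pin in this view: only the plug shows, around (215,290). I'll overshoot by 60 mm along tool y so the wrist camera can see the head.

>>> move_arm([
  {"delta_pos": [-0.013, 0.03, 0], "twist": [0, 0, 0], "hand": 1},
  {"delta_pos": [-0.026, 0.065, 0], "twist": [0, 0, 0], "hand": 1},
  {"delta_pos": [-0.039, 0.1, 0], "twist": [0, 0, 0], "hand": 1},
  {"delta_pos": [-0.052, 0.13, 0], "twist": [0, 0, 0], "hand": 1},
  {"delta_pos": [-0.052, 0.146, 0], "twist": [0, 0, 0], "hand": 1},
])

```text
time: 2.0
position: [0.5377, 0.1987, 0.2654]
orientation: [3.14, 0.001, 1.171]
force: [0.5, -0.1, -0.7]
opening: 0.0003
```

```bash
python3 - <<'E'
from h import *
optics.get_image('wrist')
im,d=save('wrist','w2.png')
go(.482,.221,.265)
for r in optics.place_of('wrist','pin_large_top')[:2]:
    print(r,world('wrist',*r['centre'],z=.1935))
E
```

```text
t 2.1 pos [0.5379 0.2002 0.2653] F [0.13 0.53 0.64] open 0.0 delta [-0.0026 -0.0596  0.0003] twist [ 0.0008 -0.001  -0.    ]
{'centre': [268.7, 139.1], 'score': 0.89} [0.47877782 0.22116431 0.1935    ]
```

View pics/w2.png

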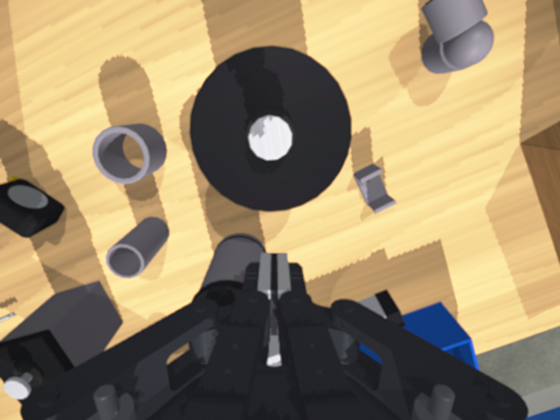

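The pin head is clear at (270,138), giving (0.480, 0.221), which agrees with the fixed cameras. Now back over it and down to just above.

>>> move_arm([
  {"delta_pos": [-0.003, -0.03, 0], "twist": [0, 0, 0], "hand": 1},
  {"delta_pos": [-0.003, -0.061, 0], "twist": [0, 0, 0], "hand": 1},
  {"delta_pos": [-0.003, -0.061, 0.02], "twist": [0, 0, 0], "hand": 1},
  {"delta_pos": [-0.003, -0.061, 0.04], "twist": [0, 0, 0], "hand": 1},
  {"delta_pos": [-0.003, -0.061, 0.043], "twist": [0, 0, 0], "hand": 1},
])

```text
time: 2.57
position: [0.4744, 0.2223, 0.2191]
orientation: [-3.136, 0.004, 1.174]
force: [-0.1, -0.0, -0.8]
opening: -0.0005
```

```bash
python3 - <<'E'
from h import *
optics.get_image('wrist')
save('side','s1.png')
go(.480,.221,.197)
E
```

```text
t 2.6667 pos [0.4767 0.2221 0.2212] F [ 0.29 -0.02  1.06] open -0.0 delta [0.0003 0.0036 0.0242] twist [-0.0028  0.0019 -0.    ]
```

View pics/s1.png

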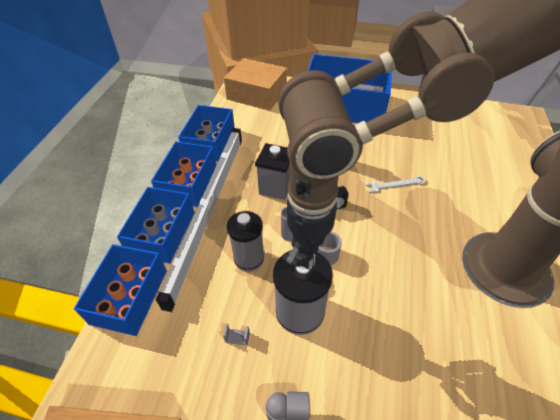

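The fingertips are just above the large pin head at about (303,265). Descending in small steps now and reading the force.

>>> move_arm([
  {"delta_pos": [0, 0.003, 0.003], "twist": [0, 0, 0], "hand": 1},
  {"delta_pos": [0, 0.003, 0.006], "twist": [0, 0, 0], "hand": 1},
  {"delta_pos": [0, 0.003, 0.009], "twist": [0, 0, 0], "hand": 1},
  {"delta_pos": [0, 0.003, 0.012], "twist": [0, 0, 0], "hand": 1},
  {"delta_pos": [0, 0.003, 0.014], "twist": [0, 0, 0], "hand": 1},
])

```text
time: 3.08
position: [0.4823, 0.22, 0.2087]
orientation: [3.141, -0.001, 1.17]
force: [-0.1, -0.3, 3.5]
opening: 0.0001
```

>>> move_arm([
  {"delta_pos": [0, 0, 0.001], "twist": [0, 0, 0], "hand": 1},
  {"delta_pos": [0, 0, 0.002], "twist": [0, 0, 0], "hand": 1},
  {"delta_pos": [0, 0, 0.003], "twist": [0, 0, 0], "hand": 1},
  {"delta_pos": [0, 0, 0.004], "twist": [0, 0, 0], "hand": 1},
  {"delta_pos": [0, 0, 0.004], "twist": [0, 0, 0], "hand": 1},
])

```text
time: 3.5
position: [0.4822, 0.22, 0.2045]
orientation: [3.14, -0.001, 1.171]
force: [1.7, 0.6, 2.4]
opening: -0.0001
```

Contact at about 3 N, which matches the pin friction. Continuing down to about 0.1965.

>>> move_arm([
  {"delta_pos": [0, 0, 0.001], "twist": [0, 0, 0], "hand": 1},
  {"delta_pos": [0, 0, 0.002], "twist": [0, 0, 0], "hand": 1},
  {"delta_pos": [0, 0, 0.003], "twist": [0, 0, 0], "hand": 1},
  {"delta_pos": [0, 0, 0.004], "twist": [0, 0, 0], "hand": 1},
  {"delta_pos": [0, 0, 0.005], "twist": [0, 0, 0], "hand": 1},
])

```text
time: 3.92
position: [0.4821, 0.22, 0.1994]
orientation: [3.141, -0.001, 1.171]
force: [2.1, 0.9, 3.7]
opening: -0.0003
```

>>> move_arm([
  {"delta_pos": [0, 0, 0.0007], "twist": [0, 0, 0], "hand": 1},
  {"delta_pos": [0, 0, 0.0014], "twist": [0, 0, 0], "hand": 1},
  {"delta_pos": [0, 0, 0.002], "twist": [0, 0, 0], "hand": 1},
  {"delta_pos": [0, 0, 0.0025], "twist": [0, 0, 0], "hand": 1},
  {"delta_pos": [0, 0, 0.003], "twist": [0, 0, 0], "hand": 1},
])

```text
time: 4.33
position: [0.4817, 0.2199, 0.1962]
orientation: [3.141, -0.0, 1.171]
force: [2.2, 0.1, 2.7]
opening: -0.0002
```

>>> move_arm([
  {"delta_pos": [0, 0, 0.0005], "twist": [0, 0, 0], "hand": 1},
  {"delta_pos": [0, 0, 0.001], "twist": [0, 0, 0], "hand": 1},
  {"delta_pos": [0, 0, 0.0015], "twist": [0, 0, 0], "hand": 1},
  {"delta_pos": [0, 0, 0.0015], "twist": [0, 0, 0], "hand": 1},
])

```text
time: 4.67
position: [0.4817, 0.22, 0.1954]
orientation: [3.141, -0.0, 1.171]
force: [0.8, 0.3, 6.5]
opening: -0.0
```

>>> move_arm([
  {"delta_pos": [0, 0, 0.0005], "twist": [0, 0, 0], "hand": 1},
  {"delta_pos": [0, 0, 0.001], "twist": [0, 0, 0], "hand": 1},
  {"delta_pos": [0, 0, 0.001], "twist": [0, 0, 0], "hand": 1},
])

```text
time: 4.92
position: [0.4818, 0.22, 0.1948]
orientation: [3.141, -0.0, 1.171]
force: [-0.1, -0.5, 8.6]
opening: 0.0002
```

Pin large is home: it reached the collar and the force rose to 8.6 N. Lifting off, then moving to a view of the medium pin.

>>> move_arm([
  {"delta_pos": [0, 0, -0.01], "twist": [0, 0, 0], "hand": 1},
  {"delta_pos": [0, 0, -0.03], "twist": [0, 0, 0], "hand": 1},
  {"delta_pos": [0, 0, -0.06], "twist": [0, 0, 0], "hand": 1},
  {"delta_pos": [-0.004, 0.025, -0.07], "twist": [0, 0, 0], "hand": 1},
  {"delta_pos": [-0.01, 0.06, -0.07], "twist": [0, 0, 0], "hand": 1},
])

```text
time: 5.33
position: [0.5321, 0.1888, 0.2667]
orientation: [3.142, -0.002, 1.175]
force: [1.2, -0.6, 0.1]
opening: -0.0002
```

>>> move_arm([
  {"delta_pos": [-0.006, 0.035, 0], "twist": [0, 0, 0], "hand": 1},
  {"delta_pos": [-0.012, 0.07, 0], "twist": [0, 0, 0], "hand": 1},
  {"delta_pos": [-0.018, 0.11, 0], "twist": [0, 0, 0], "hand": 1},
  {"delta_pos": [-0.024, 0.15, 0], "twist": [0, 0, 0], "hand": 1},
  {"delta_pos": [-0.034, 0.181, 0], "twist": [0, 0, 0], "hand": 1},
])

```text
time: 5.75
position: [0.687, 0.0843, 0.2621]
orientation: [-3.138, 0.002, 1.171]
force: [0.3, 0.2, 0.5]
opening: 0.0001
```

```bash
python3 - <<'E'
from h import *
for i in range(2):optics.get_image('wrist')
im,d=save('wrist','w3.png')
go(.632,.109,.265)
for r in optics.place_of('wrist','pin_medium_top')[:2]:
    print(r,world('wrist',*r['centre'],z=.162))
save('side','s3.png')
E
```

```text
t 5.9 pos [0.6861 0.0835 0.2615] F [-1.49  0.81 -0.28] open 0.0 delta [ 0.0022 -0.0598 -0.0032] twist [-0.0049  0.0023 -0.    ]
{'centre': [278.0, 136.3], 'score': 0.93} [0.63006799 0.11062007 0.162     ]
```

View pics/w3.png

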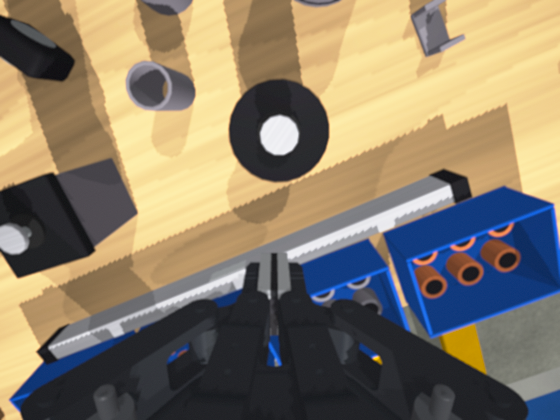

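View pics/s3.png

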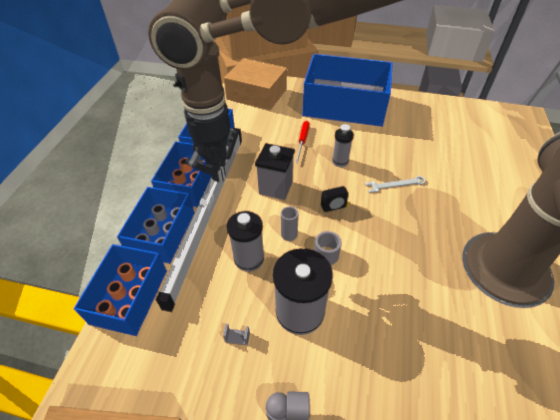

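The medium pin is clear at (279,135), and in the side view the large head sits low on its plug at (303,271). Moving over the medium pin.

>>> move_arm([
  {"delta_pos": [0.0025, -0.03, 0], "twist": [0, 0, 0], "hand": 1},
  {"delta_pos": [0.0025, -0.062, 0], "twist": [0, 0, 0], "hand": 1},
  {"delta_pos": [0.0025, -0.062, 0.03], "twist": [0, 0, 0], "hand": 1},
  {"delta_pos": [0.0025, -0.062, 0.05], "twist": [0, 0, 0], "hand": 1},
  {"delta_pos": [0.0025, -0.062, 0.065], "twist": [0, 0, 0], "hand": 1},
])

```text
time: 6.42
position: [0.6267, 0.1137, 0.1971]
orientation: [-3.138, 0.002, 1.174]
force: [0.0, -0.2, 0.5]
opening: -0.0002
```

```bash
python3 - <<'E'
from h import *
for i in range(3):optics.get_image('wrist')
go(.630,.110,.167)
E
```

```text
t 6.5667 pos [0.6275 0.113  0.1972] F [0.35 0.41 0.67] open 0.0 delta [-0.0018  0.0036  0.0302] twist [-0.0046  0.0022 -0.    ]
```

>>> move_arm([
  {"delta_pos": [-0.001, 0.003, 0.005], "twist": [-0.0045, 0.002, 0], "hand": 1},
  {"delta_pos": [-0.001, 0.003, 0.01], "twist": [-0.0045, 0.002, 0], "hand": 1},
  {"delta_pos": [-0.001, 0.003, 0.014], "twist": [-0.0045, 0.002, 0], "hand": 1},
  {"delta_pos": [-0.001, 0.003, 0.017], "twist": [-0.0045, 0.002, 0], "hand": 1},
  {"delta_pos": [-0.001, 0.003, 0.019], "twist": [-0.0045, 0.002, 0], "hand": 1},
])

```text
time: 6.98
position: [0.6327, 0.1098, 0.1797]
orientation: [3.137, -0.002, 1.171]
force: [-0.1, -0.8, 2.2]
opening: 0.0001
```

>>> move_arm([
  {"delta_pos": [0, 0, 0.001], "twist": [0, 0, 0], "hand": 1},
  {"delta_pos": [0, 0, 0.002], "twist": [0, 0, 0], "hand": 1},
  {"delta_pos": [0, 0, 0.003], "twist": [0, 0, 0], "hand": 1},
  {"delta_pos": [0, 0, 0.004], "twist": [0, 0, 0], "hand": 1},
  {"delta_pos": [0, 0, 0.005], "twist": [0, 0, 0], "hand": 1},
])

```text
time: 7.4
position: [0.6328, 0.1098, 0.1751]
orientation: [3.137, -0.002, 1.171]
force: [-1.6, 0.6, 3.3]
opening: -0.0003
```

>>> move_arm([
  {"delta_pos": [0, 0, 0.001], "twist": [0, 0, 0], "hand": 1},
  {"delta_pos": [0, 0, 0.002], "twist": [0, 0, 0], "hand": 1},
  {"delta_pos": [0, 0, 0.003], "twist": [0, 0, 0], "hand": 1},
  {"delta_pos": [0, 0, 0.004], "twist": [0, 0, 0], "hand": 1},
  {"delta_pos": [0, 0, 0.005], "twist": [0, 0, 0], "hand": 1},
])

```text
time: 7.82
position: [0.6328, 0.1098, 0.1697]
orientation: [3.137, -0.002, 1.171]
force: [-1.4, -0.1, 3.1]
opening: 0.0002
```

>>> move_arm([
  {"delta_pos": [0, 0, 0.001], "twist": [0, 0, 0], "hand": 1},
  {"delta_pos": [0, 0, 0.002], "twist": [0, 0, 0], "hand": 1},
  {"delta_pos": [0, 0, 0.003], "twist": [0, 0, 0], "hand": 1},
  {"delta_pos": [0, 0, 0.004], "twist": [0, 0, 0], "hand": 1},
  {"delta_pos": [0, 0, 0.004], "twist": [0, 0, 0], "hand": 1},
])

```text
time: 8.23
position: [0.6328, 0.1099, 0.1659]
orientation: [3.137, -0.002, 1.171]
force: [-2.7, -0.2, 4.0]
opening: 0.0003
```

>>> move_arm([
  {"delta_pos": [0, 0, 0.0005], "twist": [0, 0, 0], "hand": 1},
  {"delta_pos": [0, 0, 0.001], "twist": [0, 0, 0], "hand": 1},
  {"delta_pos": [0, 0, 0.001], "twist": [0, 0, 0], "hand": 1},
])

```text
time: 8.48
position: [0.6329, 0.1099, 0.1654]
orientation: [3.137, -0.002, 1.171]
force: [-2.8, -1.3, 6.6]
opening: -0.0
```

>>> move_arm([
  {"delta_pos": [0, 0, 0.0005], "twist": [0, 0, 0], "hand": 1},
  {"delta_pos": [0, 0, 0.001], "twist": [0, 0, 0], "hand": 1},
  {"delta_pos": [0, 0, 0.001], "twist": [0, 0, 0], "hand": 1},
])

```text
time: 8.73
position: [0.633, 0.1099, 0.165]
orientation: [3.137, -0.002, 1.171]
force: [-3.8, -1.6, 7.5]
opening: 0.0001
```

Medium pin home at 7.5 N. Lifting, then moving to a view of the small pin.

>>> move_arm([
  {"delta_pos": [0, 0, -0.01], "twist": [0, 0, 0], "hand": 1},
  {"delta_pos": [0, 0, -0.03], "twist": [0, 0, 0], "hand": 1},
  {"delta_pos": [0, 0, -0.06], "twist": [0, 0, 0], "hand": 1},
  {"delta_pos": [0, 0, -0.09], "twist": [0, 0, 0], "hand": 1},
  {"delta_pos": [-0.02, 0.002, -0.1], "twist": [0, 0, 0], "hand": 1},
])

```text
time: 9.15
position: [0.6298, 0.0936, 0.269]
orientation: [3.129, -0.009, 1.174]
force: [0.6, 0.3, 1.3]
opening: 0.0001
```

>>> move_arm([
  {"delta_pos": [-0.03, 0.003, 0], "twist": [0, 0, 0], "hand": 1},
  {"delta_pos": [-0.065, 0.007, 0], "twist": [0, 0, 0], "hand": 1},
  {"delta_pos": [-0.1, 0.011, 0], "twist": [0, 0, 0], "hand": 1},
  {"delta_pos": [-0.135, 0.015, 0], "twist": [0, 0, 0], "hand": 1},
  {"delta_pos": [-0.17, 0.019, 0], "twist": [0, 0, 0], "hand": 1},
])

```text
time: 9.57
position: [0.5772, -0.0744, 0.2633]
orientation: [3.136, -0.002, 1.172]
force: [0.6, 0.3, -0.4]
opening: -0.0003
```

>>> move_arm([
  {"delta_pos": [-0.035, 0.004, 0], "twist": [0, 0, 0], "hand": 1},
  {"delta_pos": [-0.07, 0.008, 0], "twist": [0, 0, 0], "hand": 1},
  {"delta_pos": [-0.105, 0.012, 0], "twist": [0, 0, 0], "hand": 1},
  {"delta_pos": [-0.14, 0.016, 0], "twist": [0, 0, 0], "hand": 1},
  {"delta_pos": [-0.17, 0.02, 0], "twist": [0, 0, 0], "hand": 1},
])

```text
time: 9.98
position: [0.5291, -0.2397, 0.263]
orientation: [3.136, -0.002, 1.17]
force: [0.7, -0.3, 0.2]
opening: -0.0
```

```bash
python3 - <<'E'
from h import *
go(.507,-.316,.262)
E
```

```text
t 9.9833 pos [ 0.5291 -0.2397  0.263 ] F [ 0.7  -0.29  0.2 ] open -0.0 delta [-0.0789  0.0094  0.0009] twist [ 0.0052 -0.0018 -0.    ]
```

>>> move_arm([
  {"delta_pos": [-0.03, 0.004, 0], "twist": [0.005, -0.002, 0], "hand": 1},
  {"delta_pos": [-0.055, 0.007, 0], "twist": [0.005, -0.002, 0], "hand": 1},
  {"delta_pos": [-0.079, 0.009, 0], "twist": [0.005, -0.002, 0], "hand": 1},
  {"delta_pos": [-0.079, 0.009, 0], "twist": [0.005, -0.002, 0], "hand": 1},
])

```text
time: 10.32
position: [0.5063, -0.3181, 0.2628]
orientation: [3.141, 0.002, 1.167]
force: [0.3, 0.0, 0.3]
opening: -0.0001
```

```bash
python3 - <<'E'
from h import *
for i in range(2):optics.get_image('wrist')
im,d=save('wrist','w4.png')
go(.452,-.293,.262)
for r in optics.place_of('wrist','pin_small_top')[:2]:
    print(r,world('wrist',*r['centre'],z=.133))
E
```

```text
t 10.4667 pos [ 0.5075 -0.3137  0.2627] F [0.58 1.17 0.25] open 0.0 delta [-0.0026 -0.0591  0.0008] twist [-0.0008 -0.0009  0.    ]
{'centre': [268.5, 131.7], 'score': 0.82} [ 0.44912096 -0.29363913  0.133     ]
```

View pics/w4.png

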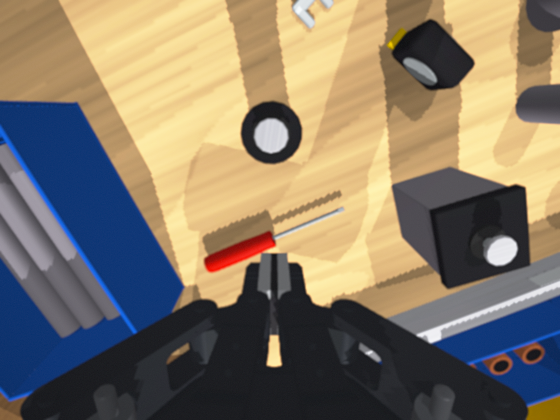

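The small pin is clear at (270,135), and the square duct's pin is still up at (500,250). Moving over the small pin.

>>> move_arm([
  {"delta_pos": [-0.003, -0.03, 0], "twist": [0, 0, 0], "hand": 1},
  {"delta_pos": [-0.003, -0.06, 0], "twist": [0, 0, 0], "hand": 1},
  {"delta_pos": [-0.003, -0.06, 0.03], "twist": [0, 0, 0], "hand": 1},
  {"delta_pos": [-0.003, -0.06, 0.06], "twist": [0, 0, 0], "hand": 1},
  {"delta_pos": [-0.003, -0.06, 0.085], "twist": [0, 0, 0], "hand": 1},
])

```text
time: 10.93
position: [0.4511, -0.2917, 0.1775]
orientation: [3.141, -0.0, 1.173]
force: [0.3, 0.1, -0.2]
opening: -0.0005
```

```bash
python3 - <<'E'
from h import *
for i in range(3):optics.get_image('wrist')
go(.4505,-.293,.136)
save('side','s5.png')
E
```

```text
t 11.0833 pos [ 0.4499 -0.291   0.1762] F [-0.29  0.78  0.57] open 0.0 delta [-0.0017  0.0016  0.0402] twist [-0.0056 -0.0016  0.    ]
```

View pics/s5.png

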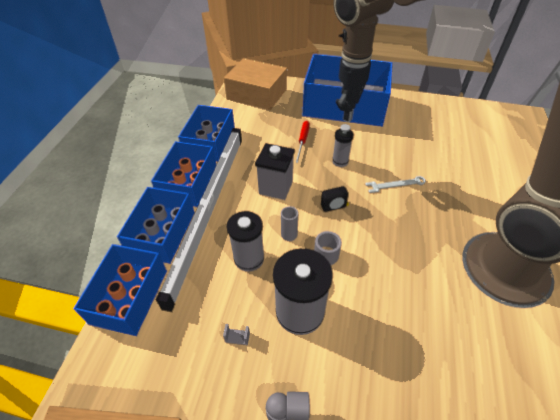

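The fingertips sit just above the small head at about (345,122). The medium head at (244,223) is now low. Pressing.

>>> move_arm([
  {"delta_pos": [-0.001, 0.001, 0.007], "twist": [0, 0, 0], "hand": 1},
  {"delta_pos": [-0.001, 0.001, 0.014], "twist": [0, 0, 0], "hand": 1},
  {"delta_pos": [-0.001, 0.001, 0.02], "twist": [0, 0, 0], "hand": 1},
  {"delta_pos": [-0.001, 0.001, 0.024], "twist": [0, 0, 0], "hand": 1},
  {"delta_pos": [-0.001, 0.001, 0.027], "twist": [0, 0, 0], "hand": 1},
])

```text
time: 11.55
position: [0.4514, -0.2946, 0.1507]
orientation: [-3.141, -0.0, 1.171]
force: [-0.7, 1.1, 1.2]
opening: 0.0003
```

>>> move_arm([
  {"delta_pos": [0, 0, 0.001], "twist": [0, 0, 0], "hand": 1},
  {"delta_pos": [0, 0, 0.002], "twist": [0, 0, 0], "hand": 1},
  {"delta_pos": [0, 0, 0.003], "twist": [0, 0, 0], "hand": 1},
  {"delta_pos": [0, 0, 0.004], "twist": [0, 0, 0], "hand": 1},
  {"delta_pos": [0, 0, 0.005], "twist": [0, 0, 0], "hand": 1},
])

```text
time: 11.97
position: [0.4516, -0.2948, 0.1465]
orientation: [-3.141, 0.0, 1.171]
force: [-0.2, 1.1, 3.1]
opening: -0.0001
```

>>> move_arm([
  {"delta_pos": [0, 0, 0.001], "twist": [0, 0, 0], "hand": 1},
  {"delta_pos": [0, 0, 0.002], "twist": [0, 0, 0], "hand": 1},
  {"delta_pos": [0, 0, 0.003], "twist": [0, 0, 0], "hand": 1},
  {"delta_pos": [0, 0, 0.004], "twist": [0, 0, 0], "hand": 1},
  {"delta_pos": [0, 0, 0.005], "twist": [0, 0, 0], "hand": 1},
])

```text
time: 12.38
position: [0.4515, -0.2946, 0.141]
orientation: [-3.141, 0.0, 1.171]
force: [-0.5, 0.4, 3.9]
opening: -0.0001
```

>>> move_arm([
  {"delta_pos": [0, 0, 0.001], "twist": [0, 0, 0], "hand": 1},
  {"delta_pos": [0, 0, 0.002], "twist": [0, 0, 0], "hand": 1},
  {"delta_pos": [0, 0, 0.003], "twist": [0, 0, 0], "hand": 1},
  {"delta_pos": [0, 0, 0.004], "twist": [0, 0, 0], "hand": 1},
  {"delta_pos": [0, 0, 0.005], "twist": [0, 0, 0], "hand": 1},
])

```text
time: 12.8
position: [0.4515, -0.2946, 0.1361]
orientation: [-3.141, 0.0, 1.171]
force: [-0.8, 1.0, 3.0]
opening: -0.0003
```

>>> move_arm([
  {"delta_pos": [0, 0, 0.0005], "twist": [0, 0, 0], "hand": 1},
  {"delta_pos": [0, 0, 0.001], "twist": [0, 0, 0], "hand": 1},
  {"delta_pos": [0, 0, 0.001], "twist": [0, 0, 0], "hand": 1},
])

```text
time: 13.05
position: [0.4517, -0.2948, 0.1356]
orientation: [-3.141, 0.0, 1.171]
force: [-1.8, 0.5, 5.8]
opening: -0.0
```

>>> move_arm([
  {"delta_pos": [0, 0, 0.0005], "twist": [0, 0, 0], "hand": 1},
  {"delta_pos": [0, 0, 0.001], "twist": [0, 0, 0], "hand": 1},
  {"delta_pos": [0, 0, 0.001], "twist": [0, 0, 0], "hand": 1},
])

```text
time: 13.3
position: [0.4519, -0.2949, 0.135]
orientation: [3.141, 0.0, 1.171]
force: [-1.7, 1.0, 8.5]
opening: -0.0
```

>>> move_arm([
  {"delta_pos": [0, 0, -0.01], "twist": [0, 0, 0], "hand": 1},
  {"delta_pos": [0, 0, -0.03], "twist": [0, 0, 0], "hand": 1},
  {"delta_pos": [0, 0, -0.06], "twist": [0, 0, 0], "hand": 1},
  {"delta_pos": [0, 0, -0.09], "twist": [0, 0, 0], "hand": 1},
  {"delta_pos": [0, 0, -0.12], "twist": [0, 0, 0], "hand": 1},
])

```text
time: 13.72
position: [0.4513, -0.2944, 0.255]
orientation: [-3.14, -0.0, 1.171]
force: [0.5, -0.5, 0.0]
opening: 0.0001
```

>>> move_arm([
  {"delta_pos": [0, 0.03, 0], "twist": [0, 0, 0], "hand": 1},
  {"delta_pos": [0, 0.06, 0], "twist": [0, 0, 0], "hand": 1},
  {"delta_pos": [0, 0.06, 0], "twist": [0, 0, 0], "hand": 1},
])

```text
time: 13.97
position: [0.5113, -0.3203, 0.2555]
orientation: [3.135, 0.001, 1.171]
force: [-0.0, -0.8, -0.2]
opening: -0.0002
```

```bash
python3 - <<'E'
from h import *
for i in range(3):optics.get_image('wrist')
save('wrist','w6.png')
for c,P in [('side',[(303,269),(243,222),(345,131),(275,150)]),('scene',[(365,199),(293,228),(200,168),(206,201)])]:
    im,d=save(c,c+'6.png'); g=im.min(axis=2)
    for n,(u0,v0) in zip('LMSQ',P):
        pts=np.array([world(c,u,v,depth=d[v,u]) for v in range(v0-9,v0+10) for u in range(u0-9,u0+10) if g[v,u]>135 and d[v,u]>0])
        zt=dict(L=.186,M=.156,S=.126,Q=.141)[n]
        k=pts[np.abs(pts[:,2]-zt)<.012]
        print(c,n,len(k),np.median(k,axis=0).round(4),np.percentile(k[:,2],80).round(4))
go(.45,-.293,.26)
E
```

```text
side L 149 [0.4818 0.2211 0.1793] 0.1803
side M 93 [0.6327 0.11   0.1479] 0.149
side S 42 [ 0.4522 -0.2928  0.1181] 0.1195
side Q 58 [ 0.621 -0.143  0.146] 0.1469
scene L 66 [0.4882 0.2209 0.1799] 0.1808
scene M 79 [0.6375 0.11   0.1499] 0.1508
scene S 41 [ 0.4583 -0.292   0.1208] 0.1221
scene Q 65 [ 0.6264 -0.1429  0.1486] 0.1495
t 14.2667 pos [ 0.5058 -0.3175  0.2535] F [-1.33  0.12 -0.35] open -0.0 delta [ 0.0008 -0.0609 -0.0064] twist [-0.0021 -0.0003  0.    ]
```

View pics/side6.png

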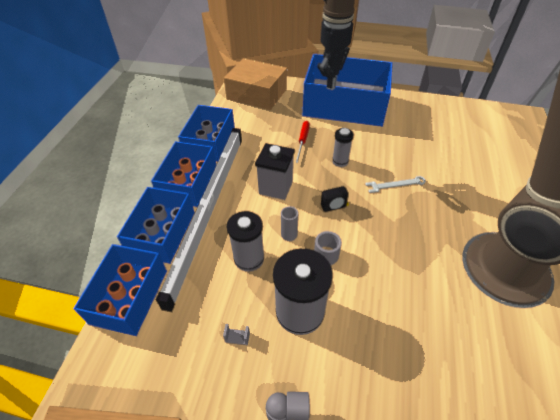

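View pics/w6.png

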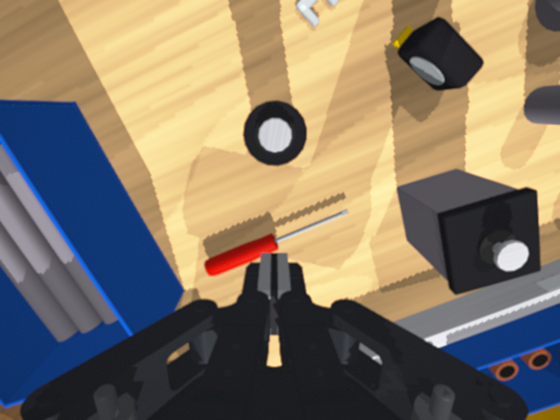

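In the final views the three round heads sit low, at heights of about 180, 149 and 119–121 mm. In side they are at (303,270), (244,223) and (345,132). The square pin is still up at about 147 mm (275,150), nothing has visibly moved, and the arm is clear, so I'm handing in.

```bash
python3 -c "
from rig import arm
print(arm.hand_in())"
```

```text
the job is handed in; nothing more can be done
None
```

I pressed the three round pins home with the closed fingertips, widest pipe first, then middle, then narrowest, and handed the job in at about 14.3 s of the 53 s allowed. No verdict was reported.

- **Pressing:** each pin slid at about 3 N. I stopped once it was on its rubber collar, with wrist force readings of 8.6 N (large), 7.5 N (medium) and 8.5 N (small), well under the 35 N limit.
- **Pin heights at the end:** the two fixed cameras read the large head at 179–180 mm, medium at 148–150 mm and small at 118–121 mm, against 180, 150 and 120 mm when fully home. The square duct's pin is still up at 146–149 mm, unchanged from the start.
- **Positions:** the pieces stand where they were, with pin heads within about 2 mm of the start by the side camera. The bystanders showed no visible movement in the pictures; I did not measure them individually. The arm was clear of everything, with the fingertips about 0.24 m above the bench.
- **Disagreements:** the scene and side cameras differ by about 5–6 mm in x on the pins. One early network guess for the large pin in the wrist view was about 0.1 m off and I ignored it, because the fingers hid the pin.

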